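Gauge the thickest roller in the V-saddles

TASK

Take the thickest of the three rollers off the sloping rack and lay it level across the two V-saddles of the measuring stand, one bare end in each, so that it is cradled and cannot roll. Then lower the dial gauge gently over it, its bridge crosswise to the roller and both feet flat on the stand's plate, so that the sprung foot rests on the middle of the roller's barrel and reads its height, and leave it standing there. Leave the other two rollers in the rack and do not disturb the bottle, the pot and the meter.

Things in the scene. Friction and masses are not known exactly. Their poses are not given: they have to be found in the camera images.
- roller_thick: the thickest roller, steel: a barrel 26 mm in diameter and 60 mm long with a plain 10 mm journal 22 mm long at each end (104 mm overall), about 0.2 kg. Origin at its centre, x along its axis. It starts in one of the rack's three places, lying down the slope: axis 35 degrees from level, +x up the slope, away from the front of the rack.
- roller_mid: the middle roller: the same but the barrel is 20 mm in diameter. It stays in the rack.
- roller_thin: the thin roller: the same but the barrel is 14 mm in diameter. It stays in the rack.
- rack: fixed grey rack, 172 mm wide (y), 160 mm deep, front (-x) roughly to the robot; origin on the bench under the middle place. Three rollers at y = -50, 0, +50 mm, centres at x = 0, z = 85 mm, sloping 35 degrees, low end to -x against a stop; journals in V-notches 42 mm either side of centre, open square to the slope. Open under the barrels to the 8 mm base plate. Grip across the barrel.
- hood_edge (a point): middle of the lower front edge of the rack's level sheet-metal hood, 194 mm above the bench, over the rollers' upper halves: 13 mm behind their centres, on back to 97 mm (posts there at y = +-80 mm); its 172 mm long lip rises to 208 mm. The tool must lean to the rack's front, best 35 degrees (square to the slope), and draw a roller out square to the slope. Axes as the rack's.
- stand: fixed measuring stand: aluminium plate 124 x 124 x 10 mm with two steel V-saddles, centres at y = +-42 mm, each 10 mm thick (y), 44 mm wide (x), tops 65 mm above the bench; 90 degree grooves, mouth 34 mm, that cradle the 10 mm journals. Origin on the bench under its centre; the roller lies along its y, either way round.
- stand_axis (a point): point on the stand where the centre of a roller lies when it is cradled in both saddles: 55 mm above the bench, 45 mm above the plate; axes as the stand's. The barrel has 7 mm of play lengthwise between the saddles.
- gauge: loose dial gauge on a bridge 104 mm long (x), 168 mm high, 0.45 kg. Legs at x = +-44 mm, feet 14 x 50 mm, beam at z = 76 to 92 mm, round dial 48 mm across and 20 mm thick above it; on top a black grip block 46 (x) x 24 (y) mm, z = 132 to 168 mm: pinch its 24 mm from above. Origin at sole level under its centre. Stands on the bench at first. Same either way round.
- foot_face (a point): centre of the underside of the gauge's sprung foot, a flat disc 18 mm in diameter under the middle of the beam; 43 mm above the soles while nothing touches it.
- gauge_foot (a joint): slide of the sprung foot in m: 0 hanging free, grows as the foot is pushed up into the gauge, to 0.026. Spring 0.75 N at 0, plus 0.05 N for each mm. With the soles on the plate and the foot on a cradled roller it reads 0.015 for the thick roller (0.012 mid, 0.009 thin).
- bottle: bystander: glass solvent bottle, 85 mm in diameter, 102 mm high; origin at the centre of its underside.
- pot: bystander: white plastic pot with ribbed cap, 34 mm in diameter, 43 mm high; origin at the centre of its underside.
- meter: bystander: small battery meter, 74 x 74 x 98 mm; origin at the centre of its underside.

How it is judged (in metres and radians):
On the way:
1. the thickest roller lies cradled in both saddles, let go, before the gauge touches it (x of roller_thick in the frame of stand_axis between -0.0025 and 0.0025 m and y of roller_thick in the frame of stand_axis between -0.008 and 0.008 m and z of roller_thick in the frame of stand_axis between -0.0025 and 0.0025 m and angle between the x axis of roller_thick and the y axis of stand, either way round below 0.06 rad and contact force between roller_thick and the fingers below 0.3 N and value of joint gauge_foot below 0.003 m and linear speed of roller_thick below 0.03 m/s), for 0.3 s.
At the end, for the whole second after the job is handed in: Thick roller in both Vs: centre within 2.5 mm across and in height, 8 mm lengthwise, 0.06 rad. Gauge on the plate within 2.5 mm, upright 0.04 rad, crosswise 0.2 rad, foot within 7 mm of the axis and 15 mm of mid-barrel, reading 13.6-16.4 mm. All released, at rest; other rollers within 20 mm (x of roller_thick in the frame of stand_axis between -0.0025 and 0.0025 m and y of roller_thick in the frame of stand_axis between -0.008 and 0.008 m and z of roller_thick in the frame of stand_axis between -0.0025 and 0.0025 m and angle between the x axis of roller_thick and the y axis of stand, either way round below 0.06 rad and x of foot_face in the frame of stand_axis between -0.007 and 0.007 m and y of foot_face in the frame of stand_axis between -0.015 and 0.015 m and z of gauge in the frame of stand between 0.008 and 0.0125 m and angle between gauge's own z axis and vertical below 0.04 rad and angle between the x axis of gauge and the x axis of stand, either way round below 0.2 rad and value of joint gauge_foot between 0.0136 and 0.0164 m and linear speed of each of roller_thick, gauge below 0.02 m/s and contact force between each of roller_thick, gauge and the fingers below 0.3 N and distance of each of roller_thin, roller_mid from where it was at the start of the episode below 0.02 m); the robot touches nothing.
It fails at once if the gauge is dropped or plunged onto the roller (faster than 0.35 m/s within the last 50 mm above the plate) (horizontal distance between foot_face and stand_axis below 0.04 m and z of gauge in the frame of stand below 0.06 m and linear speed of gauge above 0.35 m/s).
It fails at once if the gauge is banged or pressed hard onto the stand (over 60 N) (contact force between gauge and stand above 60 N).
It fails at once if the gauge is pressed hard onto the roller (over 20 N) (contact force between gauge and roller_thick above 20 N).
It fails at once if the bottle, the pot or the meter is disturbed (moved over 30 mm or tipped) (distance of any of bottle, pot, meter from where it was at the start of the episode above 0.03 m or angle between any of bottle, pot, meter's own z axis and vertical above 0.35 rad).
It fails at once if another roller is taken out of its place (moved over 20 mm) (distance of any of roller_mid, roller_thin from where it was at the start of the episode above 0.02 m).
It also fails if it takes over 56 s, if anything falls off the work surface, if the arm or the gripper's body presses on something with over 40 N, if the wrist force passes 120 N, or if a joint passes its speed limit or range.

ROBOT

A 6-joint arm with a two-finger parallel gripper is mounted at the origin on a cart in front of the work surface, level with it; the furniture and walls round the work are solid. World frame = base frame: x ahead of the robot, y to its left, z up, the work surface at z = 0. Lengths are in mm, angles in rad, forces in N, time in s.
With the tool pointing down it reaches from about 350 to 725 mm from the base axis. Payload 4.3 kg.
Tool frame: the origin (TCP) lies at the very end of the fingers, on their centre line; the grasp point (between the pads) lies 19 mm behind it; z points along the fingers, y is the line along which they close (so a half turn about z gives the same grasp; the last joint's range is limited). The gripper opens to 85 mm and grips with 20 to 120 N. Pads are 22 mm wide; open, the fingers measure 114 mm over their backs; the gripper's body (76 mm by 85 mm) begins 54 mm behind the grasp point. The pads swing forward as they close: fully open they stand 13 mm farther back than shut.
Start: joints at [-1.427, 0.377, 0.081, 1.274, 0, 1.46], TCP at [144.382, -556.615, 231.329] pointing down, gripper open.
Joint ranges: [-2.72, 2.72], [-0.84, 1.66], [-1.02, 1.22], [-1.77, 2.12], [-1.37, 1.28], [-3.14, 3.14]. Speed limits (rad/s): [2.57, 2.57, 3.14, 3.14, 3.14, 3.14].

INTERFACE

Orientations are given as a 3x3 rotation matrix whose columns are the frame's x, y, z axes.
In Python, from plant import r, grab_frame, get_calibration, ticket gives the robot as it stands.
- The arm moves only by the tool play_rows, never from a script. Its argument "rows" is a list that holds one entry, the list of rows, each a list of 7 numbers: the shift along the tool's x, y, z in units of 25 mm (1.0 is 25 mm), then the turn, a rotation vector about the tool's x, y, z in units of 6 degrees (1.0 is 6 degrees), then the finger opening in mm, from 0 to 85.4. In form: [[[dx, dy, dz, rx, ry, rz, grip], ...]]. A call has 1 to 12 rows; each row is the pose to reach, as a shift and turn from the pose commanded when the call began, along the tool's axes at that moment; what a row does not reach only later rows make up. A row lasts 1/12 s, in which the tool goes at most 41.7 mm and 7.16 degrees, less where a joint would pass 70% of its speed; a pose out of reach is approached as far as the arm can. A call with a gripper value outside its range is refused whole. The fingers move at their own pace and stop on an object; the grip force is fixed at half the most. Time passes only in rows, so rows that repeat a pose let the fingers close. It gives the time, the measured TCP pose, the force, the opening and the grip force at its end, in the units of the state.
- r.state(): the state, without advancing time (a new reading comes with each control period).
- grab_frame(name): name is "side" or "top" or "wrist"; returns the picture (480x640x3 uint8, blue, green, red); there is no depth.
- get_calibration(name): a dict with "intrinsics" (3x3 intrinsics, pixels), "R" (3x3) and "t" (3): a world point X has camera coordinates R X + t; the wrist camera has in their place "T_tool_cam" (4x4, takes a point from camera to tool coordinates, whose origin is the TCP and whose axes are the flange's). Camera axes: x right, y down, z forward; pixel columns grow to the right and rows downward; lengths in mm; the calibration is good to about 2 mm. A picture is of the moment at which its call begins: read the wrist's pose just before it. get_calibration takes no time and is no camera call.
- ticket.hand_in(): hands the job in; it is judged then, once.
The state is a dict: "time_s": time; "q": joint angles; "joint_velocities": joint speeds; "joint_efforts": joint torques, N m; "eef_pos": TCP position; "tool_rot": TCP orientation; "ft_force": force on the tool from outside, world axes, zero at the start; "moment": the same for the moment, N m; "opening": opening from 0.0 (shut) to 1.0 (fully open); "grasp_force": force on a finger pad.
Only numpy, scipy, OpenCV 4.12 (cv2) and the standard library are available. Lean on these libraries where they do the work, as an engineer would, in place of code of your own. Each camera call takes 0.05 s, during which the arm holds its last target. There are 200 camera calls.

## Working session

There is one attempt and no reset: what is moved stays moved. The work goes in short steps, Python scripts to look and compute and a tool call to move; the robot and the scene stay as the last step left them, time stands still between calls to the robot, and variables do not carry over. Pictures are saved under pics/ and viewed, at most 10 in all, crops included, and the job is handed in when it is done.

Besides the shell and the picture viewer there is one more tool, called after "Emit:" by a JSON object that holds its "api" and its "payload", one argument or row to a line. play_rows: Moves the arm, as the interface text tells. Its arguments: {"type":"object","properties":{"rows":{"type":"array"}},"required":["rows"]}

```bash
ls; mkdir -p pics; python3 - <<'E'
from plant import r, grab_frame, get_calibration
import cv2,numpy as np
np.set_printoptions(precision=4,suppress=True)
s=r.state();print(s['time_s'],s['eef_pos'],s['tool_rot'],s['opening'])
for n in ("side","top","wrist"):
    f=grab_frame(n);cv2.imwrite(f"pics/{n}0.png",f);c=get_calibration(n);print(n,c)
E
```

```text
pics
0.0 [ 144.2798 -555.9181  230.3529] [[ 0.968   0.251  -0.0003]
 [ 0.251  -0.968   0.002 ]
 [ 0.0002 -0.002  -1.    ]] 0.9954035730635421
side {'intrinsics': array([[597.2208,   0.    , 314.671 ],
       [  0.    , 597.2208, 229.479 ],
       [  0.    ,   0.    ,   1.    ]]), 'R': array([[-0.8796, -0.4753,  0.02  ],
       [-0.2669,  0.4584, -0.8477],
       [ 0.3937, -0.751 , -0.5301]]), 't': array([ 489.8265,  277.1246, 1085.4248])}
top {'intrinsics': array([[434.4856,   0.    , 322.7463],
       [  0.    , 434.4856, 242.3823],
       [  0.    ,   0.    ,   1.    ]]), 'R': array([[-0.0206, -0.9996,  0.0193],
       [-0.997 ,  0.0191, -0.0745],
       [ 0.0741, -0.0208, -0.997 ]]), 't': array([  8.4444, 543.9273, 942.0182])}
wrist {'intrinsics': array([[353.2571,   0.    , 315.8408],
       [  0.    , 353.2571, 239.757 ],
       [  0.    ,   0.    ,   1.    ]]), 'T_tool_cam': array([[  -0.0007,   -0.9539,   -0.3001,   76.6245],
       [   1.    ,   -0.0005,   -0.0007,    0.1711],
       [   0.0005,   -0.3001,    0.9539, -142.3632],
       [   0.    ,    0.    ,    0.    ,    1.    ]])}
```

View pics/top0.png

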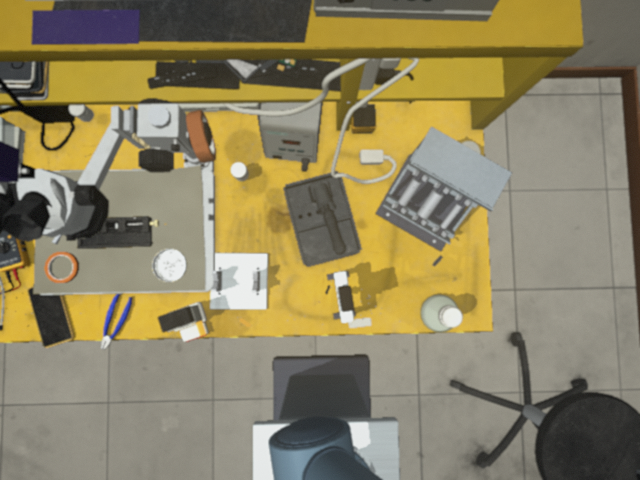

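View pics/side0.png

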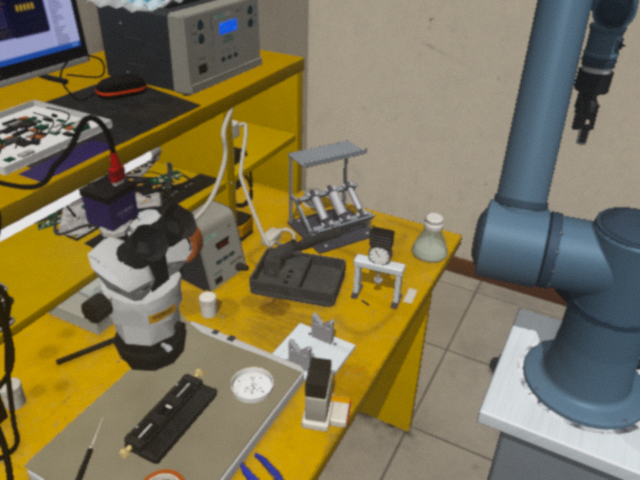

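```bash
python3 - <<'E'
import cv2,numpy as np
t=cv2.imread('pics/top0.png');s=cv2.imread('pics/side0.png')
a=cv2.resize(t[120:260,365:520],None,fx=3.8,fy=3.8,interpolation=cv2.INTER_CUBIC)[:, :400*2]
b=cv2.resize(t[240:345,150:370],(800,382),interpolation=cv2.INTER_CUBIC)
c=cv2.resize(s[130:260,270:390],(554,600),interpolation=cv2.INTER_CUBIC)
cv2.imwrite('pics/ta.png',a);cv2.imwrite('pics/tb.png',b)
E
```

```text
(no output)
```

View pics/ta.png

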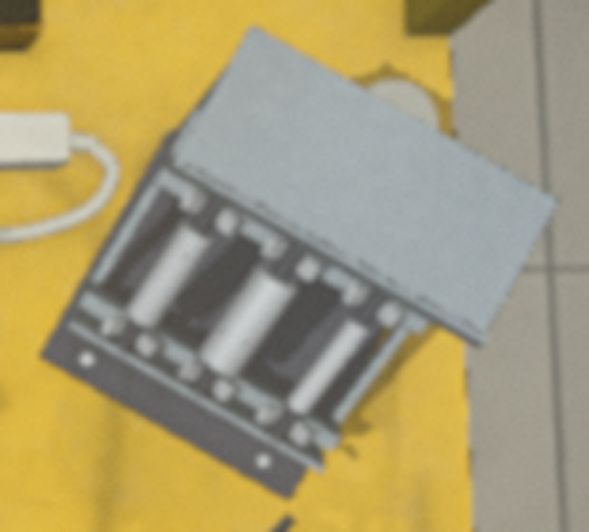

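View pics/tb.png

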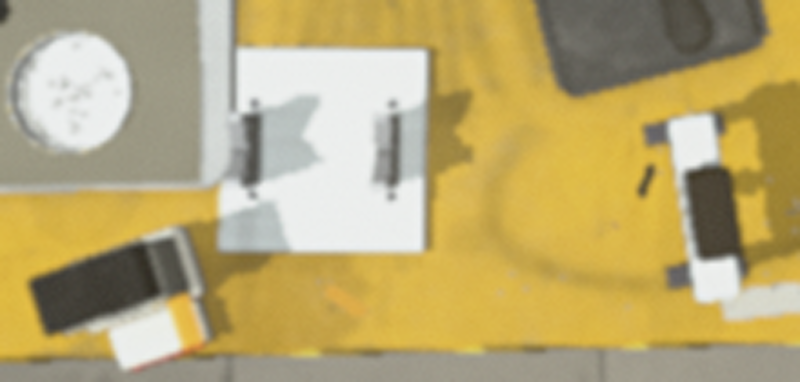

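```bash
cat > h.py <<'E'
import numpy as np,cv2
from plant import r, grab_frame, get_calibration
np.set_printoptions(precision=3,suppress=True)
def cam(n,pos=None,rot=None):
    c=get_calibration(n)
    if n!='wrist': return c['intrinsics'],np.array(c['R']),np.array(c['t'])
    T=np.array(c['T_tool_cam']);W=np.eye(4);W[:3,:3]=rot;W[:3,3]=pos
    M=np.linalg.inv(W@T);return c['intrinsics'],M[:3,:3],M[:3,3]
def cast(C,uv,z):
    K,R,t=C;d=R.T@np.linalg.solve(K,[uv[0],uv[1],1.]);o=-R.T@t
    return o+d*(z-o[2])/d[2]
def proj(C,X):
    K,R,t=C;p=K@(R@np.array(X,float)+t);return p[:2]/p[2]
E
python3 - <<'E'
from h import *
C=cam('top')
A=lambda u,v:(365+u/3.8,120+v/3.8)
B=lambda u,v:(150+u/3.636,240+v/3.636)
P=lambda n,uv,z:print(n,cast(C,uv,z)[:2])
for n,p,z in [('mid roll',(248,323),85+11),('left',(170,278),94),('right',(330,368),91),('base FL',(42,355),8),('base FR',(293,497),8),('hood L',(172,160),200),('hood R',(482,343),200),('hood BL',(252,27),200),('hood BR',(555,205),200)]: P(n,A(*p),z)
for n,p,z in [('TR',(430,47),10),('BR',(427,252),10),('BL',(217,250),10),('sadR t',(391,103),10),('sadR b',(391,197),10),('sadL t',(254,103),10),('sadL b',(254,197),10),('sadR',(392,150),65),('sadL',(251,150),65),('grip',(712,212),168),('gripTL',(686,167),168),('gripTR',(724,169),168),('gripBL',(700,258),168),('gripBR',(741,257),168),('beamT',(692,115),92),('beamB',(718,300),92),('foot',(655,133),5),('foot2',(679,276),5)]: P(n,B(*p),z)
P('bottle',(438,313),50);P('pot',(239,170),40);P('meter',B(100,285),98)
E
```

```text
mid roll [ 611.416 -224.173]
left [ 637.202 -182.995]
right [ 586.662 -269.508]
base FL [ 608.19  -124.423]
base FR [ 520.766 -270.98 ]
hood L [ 675.004 -161.993]
hood R [ 583.436 -308.163]
hood BL [ 740.033 -203.337]
hood BR [ 650.013 -347.067]
TR [523.513 119.329]
BR [398.981 122.552]
BL [402.989 249.397]
sadR t [489.729 143.489]
sadR b [432.636 144.029]
sadL t [491.422 226.821]
sadL b [434.417 226.995]
sadR [461.765 136.033]
sadL [463.452 216.753]
grip [428.04 -40.  ]
gripTL [451.196 -27.243]
gripTR [449.766 -46.687]
gripBL [404.892 -33.306]
gripBR [404.933 -54.244]
beamT [478.144 -35.495]
beamB [375.163 -47.547]
foot [468.096 -17.659]
foot2 [380.653 -30.43 ]
bottle [ 386.198 -244.241]
pot [704.807 178.002]
meter [391.676 292.294]
```

```bash
cat >> h.py <<'E'
from scipy.spatial.transform import Rotation as Ro
def rel(pos,rot,s=None):
    s=s or r.state();R0=np.array(s['tool_rot']);p0=np.array(s['eef_pos'])
    d=R0.T@(np.array(pos)-p0)/25;w=Ro.from_matrix(R0.T@rot).as_rotvec(degrees=True)/6
    print('rel',np.round(d,2),np.round(w,2),'t',s['time_s'])
def tool(yaw,tilt=0):
    "tool x at world yaw (deg); tilt = lean so that z points away from x side"
    a,b=np.radians(yaw),np.radians(tilt)
    u=np.array([np.cos(a),np.sin(a),0]);Z=np.array([0,0,1.])
    z=-u*np.sin(b)-Z*np.cos(b);x=u*np.cos(b)-Z*np.sin(b)
    return np.c_[x,np.cross(z,x),z]
E
python3 - <<'E'
from h import *
rel((350,-370,250),tool(80)); rel((547,-186,191),tool(149.4,35)); print(tool(149.4,35))
E
```

```text
rel [ 9.83 -5.14 -0.77] [ -0.01  -0.01 -10.91] t 0.15
rel [ 19.31 -10.28   1.6 ] [ -6.82  -2.85 -21.62] t 0.15
[[-0.705  0.509  0.494]
 [ 0.417  0.861 -0.292]
 [-0.574  0.    -0.819]]
```

Emit:
{"api": "play_rows", "payload": {
  "rows": [
    [[1.6,-0.8,0,0,0,-1,85],[3.2,-1.6,0,0,0,-2,85],[4.8,-2.4,-0.2,0,0,-3,85],[6.4,-3.2,-0.3,0,0,-4,85],[8,-4,-0.4,0,0,-5,85],[9.6,-4.9,-0.5,0,0,-6,85],[9.83,-5.14,-0.77,0,0,-7,85],[9.83,-5.14,-0.77,0,0,-8,85],[9.83,-5.14,-0.77,0,0,-9,85],[9.83,-5.14,-0.77,0,0,-10,85],[9.83,-5.14,-0.77,0,0,-10.91,85]]
  ]
}}

```text
time_s: 1.07
eef_pos: [350.2, -370.0, 250.3]
tool_rot: [[0.168, 0.986, -0.0], [0.986, -0.168, 0.0], [0.0, -0.0, -1.0]]
ft_force: [0.0, 0.8, -0.7]
opening: 0.995
grasp_force: 0.0
```

```bash
python3 - <<'E'
from h import *
s=r.state();print(s['eef_pos'],s['q'],s['ft_force']);print(s['tool_rot'])
rel((547,-186,195),tool(149.4,35));rel((540,-186,230),tool(149.4,0))
E
```

```text
[ 350.167 -369.998  250.332] [-0.937  0.239 -0.062  1.27  -0.     0.802] [ 0.03   0.766 -0.734]
[[ 0.168  0.986 -0.   ]
 [ 0.986 -0.168  0.   ]
 [ 0.    -0.    -1.   ]]
rel [8.58 6.53 2.21] [ -3.51  -5.11 -11.13] t 1.0667
rel [8.53 6.25 0.81] [ -0.    -0.   -11.51] t 1.0667
```

Emit:
{"api": "play_rows", "payload": {
  "rows": [
    [[1,0.8,0,-0.3,-0.4,-1,85],[2,1.6,0,-0.6,-0.8,-2,85],[3,2.4,0,-0.9,-1.3,-3,85],[4,3.2,0.2,-1.2,-1.7,-4,85],[5,4,0.4,-1.5,-2.2,-5,85],[6,4.8,0.8,-1.8,-2.7,-6,85],[7,5.5,1.2,-2.1,-3.2,-7,85],[8,6.1,1.6,-2.5,-3.7,-8,85],[8.58,6.53,2.0,-2.9,-4.2,-9,85],[8.58,6.53,2.21,-3.2,-4.7,-10,85],[8.58,6.53,2.21,-3.51,-5.11,-11.13,85],[8.58,6.53,2.21,-3.51,-5.11,-11.13,85]]
  ]
}}

```text
time_s: 2.07
eef_pos: [544.1, -185.7, 191.3]
tool_rot: [[-0.706, 0.512, 0.489], [0.42, 0.859, -0.293], [-0.57, -0.002, -0.822]]
ft_force: [-0.2, -0.1, 0.1]
opening: 0.993
grasp_force: 0.0
```

```bash
python3 - <<'E'
from h import *
s=r.state();print(s['eef_pos'],s['q']);print(s['tool_rot'])
f=grab_frame('wrist');cv2.imwrite('pics/w1.png',f);np.savez('w1',p=s['eef_pos'],R=s['tool_rot'])
E
```

```text
[ 544.134 -185.743  191.337] [-0.394 -0.034 -0.75   0.254 -0.083  0.117]
[[-0.706  0.512  0.489]
 [ 0.42   0.859 -0.293]
 [-0.57  -0.002 -0.822]]
```

View pics/w1.png

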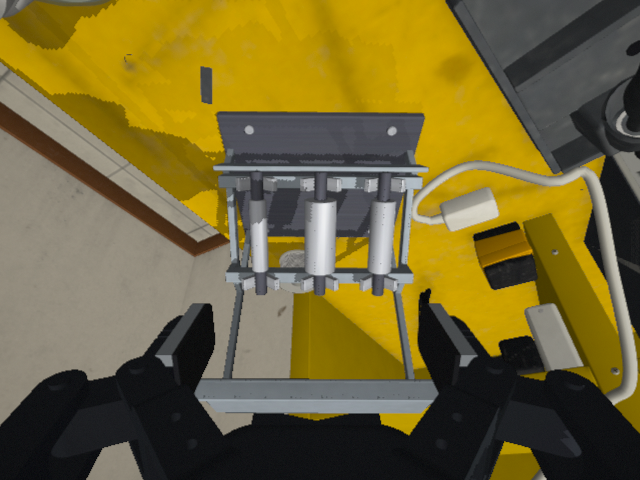

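```bash
python3 - <<'E'
from h import *
f=cv2.imread('pics/w1.png');d=np.load('w1.npz');C=cam('wrist',d['p'],d['R'])
g=cv2.cvtColor(f,cv2.COLOR_BGR2GRAY)
for v in (215,238,260):
    row=g[v,295:345].astype(int);print(v,row)
print(g[190:300,316].astype(int))
# edge model: fit rack x,y,yaw to barrel features
from scipy.optimize import least_squares
def pts(q,yy):
    x,y,a=q;a=np.radians(a);u=np.array([np.cos(a),np.sin(a),0]);l=np.array([-u[1],u[0],0]);Z=np.array([0,0,1.])
    b=np.radians(35);ax=u*np.cos(b)+Z*np.sin(b);n=-u*np.sin(b)+Z*np.cos(b)
    return np.array([x,y,85])+l*yy/1000*1000,ax,n
for q in [(611,-224,-30.5)]:
    for yy,R in((0,13),(50,10),(-50,7)):
        c,ax,n=pts(q,yy)
        print(yy,proj(C,c-30*ax+R*n),proj(C,c+30*ax+R*n),proj(C,c+52*ax),proj(C,c-52*ax))
print('tcp',proj(C,d['p']),'grasp',proj(C,d['p']-19*d['R'][:,2]))
E
```

```text
215 [ 83  82  82  82  82  82  83  82  83  82  90  98 105 110 114 138 152 164
 173 179 183 188 198 208 218 224 229 236 238 237 235 229 223 214 205 191
 183 176 169 159 150 106  82  84  84  84  84  85  84  84]
238 [140 140 139 135 131 129 132 132 131 112 101 112 125 139 151 161 168 173
 180 183 188 196 205 215 223 228 232 233 234 233 225 216 207 200 191 183
 175 169 160 148 122 128 113 117 136 141 142 142 145 146]
260 [142 137 128 127 134 125 118 113 112  99 103 110 129 144 157 166 173 179
 184 189 194 201 210 217 220 222 224 225 225 220 209 203 201 194 184 177
 170 159 151 138 117 103 104 104 105 132 151 152 153 153]
[ 65  65  64  64  66  67  68  67  59  53  66  74  98 164 184 185 186 186
 186 187 186 188 188 189 190 188 188 188 189 190 190 189 190 191 191 191
 191 192 192 193 192 193 194 193 195 195 195 196 196 195 196 196 195 197
 197 196 197 198 197 198 199 199 199 200 201 200 200 201 201 200 201 202
 201 202 201 202 203 203 203 203 202 204 202 202 201 136  79  72  72  71
  74  72  74  73  74  75  75  75  78  76  76  77  78  77  78  98 100 100
 101 101]
0 [318.107 198.24 ] [318.263 272.849] [318.29  290.984] [318.029 166.572]
50 [384.47  197.313] [380.485 271.305] [377.188 290.9  ] [383.642 166.339]
-50 [252.584 197.   ] [256.775 270.119] [259.51  291.068] [252.561 166.804]
tcp [316.355 307.809] grasp [316.411 330.864]
```

```bash
python3 - <<'E'
from h import *
s=r.state();print(s['eef_pos'])
c=np.array([614.8,-224.2,85]);R=tool(149.5,35);t=R[:,2]
rel(c-50*t,R);rel(c+17*t,R)
E
```

```text
[ 545.269 -186.681  192.837]
rel [-0.12  0.14  3.34] [-0.06 -0.04 -0.08] t 2.1167
rel [-0.13  0.16  6.02] [-0.06 -0.04 -0.08] t 2.1167
```

Emit:
{"api": "play_rows", "payload": {
  "rows": [
    [[0,0,0.6,0,0,0,40],[-0.1,0.1,1.2,0,0,0,40],[-0.12,0.14,1.8,-0.06,-0.04,-0.08,40],[-0.12,0.14,2.2,-0.06,-0.04,-0.08,40],[-0.12,0.14,2.6,-0.06,-0.04,-0.08,40],[-0.12,0.14,2.6,-0.06,-0.04,-0.08,40],[-0.12,0.14,2.6,-0.06,-0.04,-0.08,40],[-0.12,0.14,2.6,-0.06,-0.04,-0.08,40]]
  ]
}}

```text
time_s: 2.78
eef_pos: [584.1, -205.3, 144.2]
tool_rot: [[-0.704, 0.506, 0.498], [0.413, 0.863, -0.292], [-0.578, 0.0, -0.816]]
ft_force: [1.0, 0.2, 0.2]
opening: 0.467
grasp_force: 0.0
```

```bash
python3 - <<'E'
from h import *
s=r.state();print(s['eef_pos'],s['opening']);print(s['tool_rot'])
f=grab_frame('wrist');cv2.imwrite('pics/w2.png',f);np.savez('w2',p=s['eef_pos'],R=s['tool_rot'])
E
```

```text
[ 584.052 -205.25   144.229] 0.4674433964630902
[[-0.704  0.506  0.498]
 [ 0.413  0.863 -0.292]
 [-0.578  0.    -0.816]]
```

View pics/w2.png

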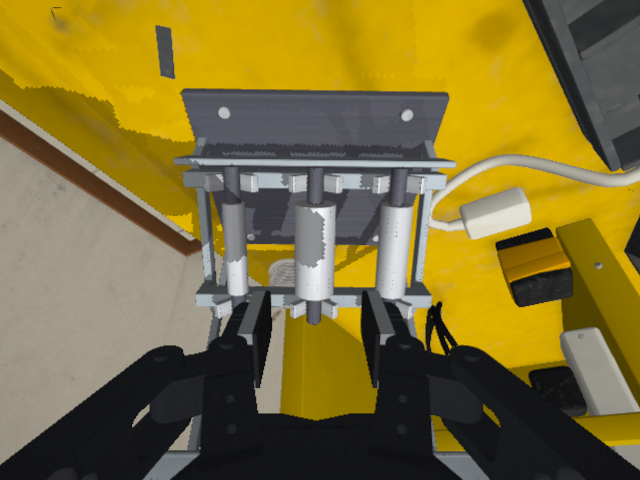

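```bash
python3 - <<'E'
from h import *
f=cv2.imread('pics/w2.png');d=np.load('w2.npz');C=cam('wrist',d['p'],d['R'])
g=cv2.cvtColor(f,cv2.COLOR_BGR2GRAY)
for v in (225,250,285): print(v,g[v,288:342].astype(int))
print(g[198:210,325],g[290:305,325])
c=np.array([614.8,-224.2,85]);a=np.radians(-30.5)
R=tool(149.5,35);ax=-R[:,0];n=-R[:,2]
print(proj(C,c-30*ax+13*n),proj(C,c+30*ax+13*n),proj(C,c-30*ax-13*R[:,1]),proj(C,c-30*ax+13*R[:,1]))
rel(c+17*R[:,2],R)
E
```

```text
225 [ 92  91  91  92  91  90  92  99 107 112 116 123 126 130 132 134 136 137
 138 138 140 141 143 142 143 144 143 143 144 144 143 144 141 139 136 132
 191 221 222 213 204 198 191 185 179 172 164 117  86  89  89  89  88  89]
250 [119 119 117 115 113 111  99 101 110 115 119 124 129 131 135 136 138 140
 141 142 140 142 144 144 144 143 145 144 144 144 144 142 139 134 132 129
 183 210 210 204 198 190 185 179 171 159 136 145 152 155 155 156 155 155]
285 [148 148 147 147 145 140 120 113 122 125 144 159 171 179 185 192 195 199
 203 198 207 217 222 226 227 229 231 232 233 201 221 231 225 219 218 217
 213 206 199 194 185 179 173 163 150 135 158 169 169 169 171 171 170 171]
[ 60  60  75  79  81  81  80  79  81 159 221 231] [205 204 205 204 203 203 201 202 186 117  80  87 128 156 159]
[314.95  206.032] [314.94  300.541] [293.55  201.447] [336.413 201.476]
rel [ 0.2  -0.04  3.46] [0.01 0.05 0.02] t 2.8333
```

Emit:
{"api": "play_rows", "payload": {
  "rows": [
    [[0.1,-0.04,0.4,0,0.05,0,40],[0.15,-0.04,0.9,0,0.05,0,40],[0.15,-0.04,1.5,0,0.05,0,40],[0.2,-0.04,2.1,0,0.05,0,40],[0.2,-0.04,2.7,0,0.05,0,40],[0.2,-0.04,3.2,0,0.05,0,40],[0.2,-0.04,3.46,0,0.05,0,40],[0.2,-0.04,3.46,0,0.05,0,40],[0.2,-0.04,3.46,0,0.05,0,40],[0.2,-0.04,3.46,0,0.05,0,40]]
  ]
}}

```text
time_s: 3.67
eef_pos: [623.0, -229.2, 70.9]
tool_rot: [[-0.707, 0.505, 0.495], [0.414, 0.863, -0.29], [-0.574, -0.0, -0.819]]
ft_force: [-0.1, -0.5, 0.2]
opening: 0.468
grasp_force: 0.0
```

```bash
python3 - <<'E'
from h import *
s=r.state();print(s['eef_pos'],s['opening'],s['ft_force'])
c=np.array([614.8,-224.2,85]);R=tool(149.5,35)
rel(c+17*R[:,2],R)
E
```

```text
[ 623.043 -229.169   70.85 ] 0.4683530080415312 [-0.065 -0.516  0.16 ]
rel [-0.01  0.   -0.  ] [0.01 0.   0.02] t 3.6667
```

Close.

Emit:
{"api": "play_rows", "payload": {
  "rows": [
    [[0,0,0,0,0,0,20],[0,0,0,0,0,0,20],[0,0,0,0,0,0,20],[0,0,0,0,0,0,20],[0,0,0,0,0,0,20],[0,0,0,0,0,0,20]]
  ]
}}

```text
time_s: 4.17
eef_pos: [623.1, -229.2, 71.4]
tool_rot: [[-0.706, 0.505, 0.496], [0.414, 0.863, -0.29], [-0.575, -0.0, -0.819]]
ft_force: [-4.7, 2.0, 6.1]
opening: 0.279
grasp_force: 58.5
```

Emit:
{"api": "play_rows", "payload": {
  "rows": [
    [[0,0,-0.3,0,0,0,20],[0,0,-0.8,0,0,0,20],[0,0,-1.4,0,0,0,20],[0,0,-2.1,0,0,0,20],[0,0,-2.8,0,0,0,20],[0,0,-3.6,0,0,0,20],[0,0,-4.4,0,0,0,20],[0,0,-5.2,0,0,0,20],[0,0,-6,0,0,0,20],[0,0,-6.4,0,0,0,20],[0,0,-6.4,0,0,0,20]]
  ]
}}

```text
time_s: 5.08
eef_pos: [543.5, -182.2, 203.5]
tool_rot: [[-0.706, 0.505, 0.497], [0.413, 0.863, -0.29], [-0.575, 0.0, -0.818]]
ft_force: [0.8, -0.2, -1.7]
opening: 0.279
grasp_force: 59.2
```

```bash
python3 - <<'E'
from h import *
s=r.state();print(s['eef_pos'],s['opening'],s['grasp_force'],s['ft_force'],s['q'])
f=grab_frame('wrist');cv2.imwrite('pics/w3.png',f);np.savez('w3',p=s['eef_pos'],R=s['tool_rot'])
# preview: above stand
rel((480,120,230),tool(90))
E
```

```text
[ 543.461 -182.229  203.509] 0.27879887007142884 59.21347796916962 [ 0.814 -0.238 -1.683] [-0.391 -0.056 -0.739  0.279 -0.079  0.113]
rel [ 6.16  9.16 -5.68] [3.04 5.3  9.62] t 5.1333
```

View pics/w3.png

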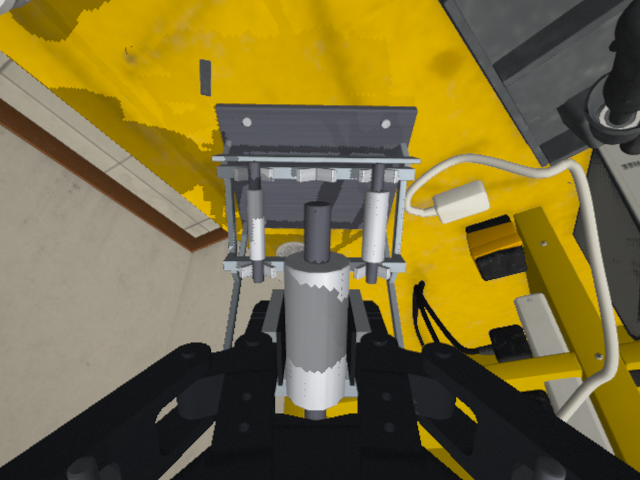

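```bash
python3 - <<'E'
from h import *
d=np.load('w3.npz');C=cam('wrist',d['p'],d['R']);p,R=d['p'],d['R']
f=cv2.imread('pics/w3.png');g=cv2.cvtColor(f,cv2.COLOR_BGR2GRAY)
print(g[195:215,317],g[248:260,317],g[395:418,317])
for dz in (15,17,19):
    c=p-dz*R[:,2]
    print(dz,proj(C,c+52*R[:,0]-5*R[:,2]),proj(C,c+52*R[:,0]+5*R[:,2]),proj(C,c+30*R[:,0]-13*R[:,2]),proj(C,c-30*R[:,0]-13*R[:,2]),proj(C,c+30*R[:,0]-13*R[:,1]),proj(C,c+30*R[:,0]+13*R[:,1]))
rel((530,160,225),tool(88.6))
E
```

```text
[ 67  68  84  67  66  59  42  35  35  38  40  68  92  98  98  99  98 100
  99  99] [103 102 102 103 102 103 103 104 103 102 103 103] [220 219 220 220 220 220 220 219 219 219 219 218 218 217 217 141  96  96
  95  95  95  95  95]
15 [316.393 202.666] [316.359 197.402] [316.434 269.461] [316.456 409.041] [282.497 256.614] [350.279 256.577]
17 [316.401 203.818] [316.366 198.394] [316.442 271.674] [316.463 412.883] [282.02  258.438] [350.77  258.401]
19 [316.408 205.006] [316.372 199.415] [316.45  273.958] [316.471 416.831] [281.529 260.315] [351.275 260.277]
rel [ 5.53 11.55 -4.98] [3.11 5.27 9.85] t 5.1333
```

Emit:
{"api": "play_rows", "payload": {
  "rows": [
    [[0.4,0.6,-1.2,0,0,0,20],[0.9,1.6,-2.2,0.3,0.5,0.9,20],[1.4,2.7,-3.2,0.6,1.0,1.9,20],[2,4,-4,1.0,1.6,2.9,20],[2.6,5.3,-4.6,1.3,2.1,3.9,20],[3.2,6.5,-5,1.6,2.7,4.9,20],[3.7,7.7,-5.1,1.9,3.2,5.9,20],[4.2,8.8,-5.1,2.2,3.7,6.9,20],[4.7,9.8,-5,2.5,4.2,7.9,20],[5.1,10.7,-5,2.8,4.7,8.9,20],[5.4,11.3,-4.98,3.11,5.27,9.85,20],[5.53,11.55,-4.98,3.11,5.27,9.85,20]]
  ]
}}

```text
time_s: 6.13
eef_pos: [531.4, 160.8, 221.2]
tool_rot: [[0.029, 1.0, -0.006], [1.0, -0.029, 0.002], [0.002, -0.006, -1.0]]
ft_force: [-0.7, -0.6, -2.4]
opening: 0.281
grasp_force: 59.8
```

Emit:
{"api": "play_rows", "payload": {
  "rows": [
    [[0,0,0,0,0,0,20],[0,0,0,0,0,0,20]]
  ]
}}

```text
time_s: 6.3
eef_pos: [530.4, 159.4, 222.5]
tool_rot: [[0.024, 1.0, -0.003], [1.0, -0.024, -0.001], [-0.001, -0.003, -1.0]]
ft_force: [0.0, 0.4, -1.9]
opening: 0.282
grasp_force: 59.8
```

```bash
python3 - <<'E'
from h import *
s=r.state();print(s['eef_pos'],s['opening'],s['grasp_force'],s['q']);print(s['tool_rot'])
f=grab_frame('wrist');cv2.imwrite('pics/w4.png',f);np.savez('w4',p=s['eef_pos'],R=s['tool_rot'])
E
```

```text
[530.404 159.404 222.525] 0.2816900698452955 59.79225754737854 [ 0.178  0.339  0.002  1.237 -0.     1.773]
[[ 0.024  1.    -0.003]
 [ 1.    -0.024 -0.001]
 [-0.001 -0.003 -1.   ]]
```

View pics/w4.png

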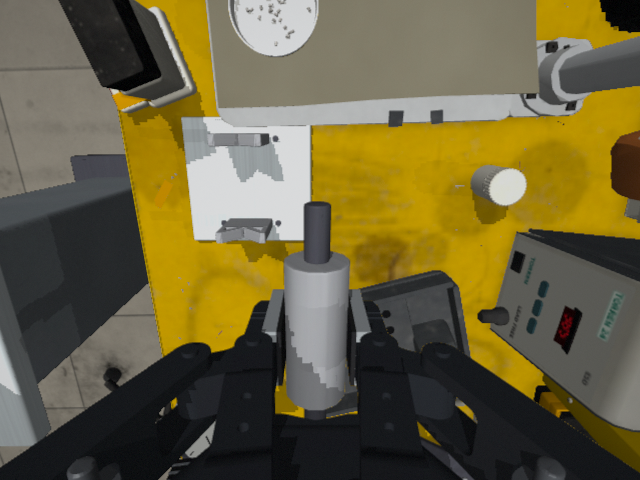

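```bash
python3 - <<'E'
from h import *
d=np.load('w4.npz');C=cam('wrist',d['p'],d['R'])
P=lambda n,uv,z:print(n,cast(C,uv,z)[:2])
P('BR',(311,241),10);P('BL',(195,240),10);P('TR',(311,125),10);P('TL',(182,117),10)
P('screwU',(275,139),10);P('screwL',(278,223),10);P('screwUL',(208,138),10)
for z in (65,):
    P('lowL',(217,237),z);P('lowR',(272,236),z);P('upL',(211,146),z);P('upR',(269,146),z)
f=cv2.imread('pics/w4.png')
a=f[105:255,170:325];cv2.imwrite('pics/w4c.png',cv2.resize(a,None,fx=4,fy=4,interpolation=cv2.INTER_CUBIC)[:, :])
E
```

```text
BR [523.618 123.105]
BL [401.36  127.137]
TR [526.997 239.371]
TL [404.652 249.66 ]
screwU [491.834 227.374]
screwL [489.945 143.524]
screwUL [427.137 229.912]
lowL [441.635 146.327]
lowR [490.564 146.082]
upL [445.227 224.487]
upR [492.905 223.304]
```

View pics/w4c.png

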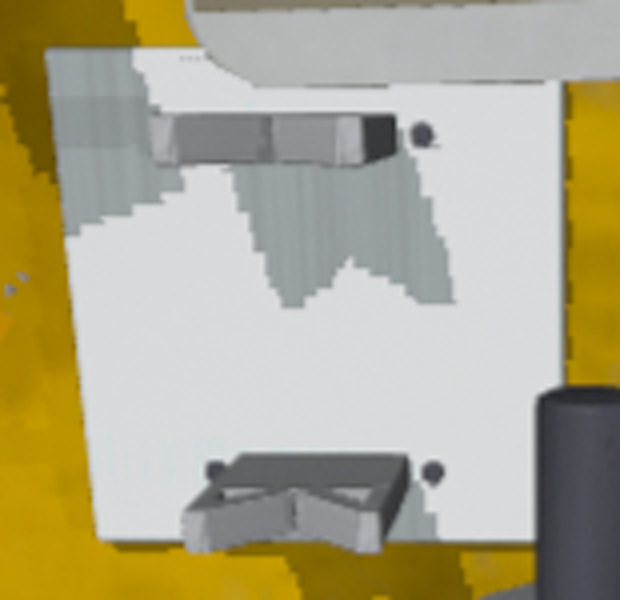

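```bash
python3 - <<'E'
from h import *
d=np.load('w4.npz');C=cam('wrist',d['p'],d['R'])
P=lambda n,uv,z:print(n,cast(C,uv,z)[:2])
q=lambda u,v:(170+u/4,105+v/4)
P('grooveU far',q(267,115),48);P('grooveU near',q(267,162),48);P('grooveL far',q(294,490),48);P('grooveL near',q(294,530),48)
P('saddle U mouth',q(177,140),65);P('U mouth R',q(337,140),65)
P('scr',q(216,471),10);P('scr',q(432,471),10);P('scrU',q(422,134),10)
P('BR',q(562,541),10);P('BL',q(98,540),10);P('TL',q(46,48),10);
E
```

```text
grooveU far [463.582 233.449]
grooveU near [462.681 223.699]
grooveL far [462.162 149.877]
grooveL near [461.32  140.157]
saddle U mouth [448.428 229.157]
U mouth R [481.152 228.343]
scr [433.893 145.143]
scr [489.96  143.791]
scrU [492.345 227.826]
BR [523.115 123.946]
BL [400.833 127.15 ]
TL [404.176 249.672]
```

```bash
python3 - <<'E'
from h import *
R=tool(88.7)
rel((462.4,187.5,90),R);rel((462.4,187.5,45),R)
E
```

```text
rel [ 1.06 -2.73  5.33] [-0.02  0.01 -0.02] t 6.35
rel [ 1.06 -2.72  7.13] [-0.02  0.01 -0.02] t 6.35
```

Emit:
{"api": "play_rows", "payload": {
  "rows": [
    [[0.3,-0.8,0.3,0,0,0,20],[0.6,-1.7,0.6,0,0,0,20],[0.9,-2.4,1.2,0,0,0,20],[1.06,-2.73,2,0,0,0,20],[1.06,-2.73,2.8,0,0,0,20],[1.06,-2.73,3.6,0,0,0,20],[1.06,-2.73,4.4,0,0,0,20],[1.06,-2.73,5,0,0,0,20],[1.06,-2.73,5.33,0,0,0,20],[1.06,-2.73,5.33,0,0,0,20],[1.06,-2.73,5.33,0,0,0,20]]
  ]
}}

```text
time_s: 7.27
eef_pos: [462.5, 187.7, 91.2]
tool_rot: [[0.025, 1.0, -0.001], [1.0, -0.025, 0.0], [0.0, -0.001, -1.0]]
ft_force: [-0.4, -0.1, -0.8]
opening: 0.283
grasp_force: 59.9
```

```bash
python3 - <<'E'
from h import *
s=r.state();print(s['eef_pos'],s['ft_force'])
f=grab_frame('wrist');cv2.imwrite('pics/w5.png',f);np.savez('w5',p=s['eef_pos'],R=s['tool_rot'])
R=tool(88.7);rel((462.4,187.5,46),R);rel((462.4,187.5,40),R)
E
```

```text
[462.534 187.72   91.215] [-0.411 -0.132 -0.752]
rel [-0.02 -0.04  1.83] [ 0.   -0.01 -0.02] t 7.3167
rel [-0.02 -0.04  2.07] [ 0.   -0.01 -0.02] t 7.3167
```

Emit:
{"api": "play_rows", "payload": {
  "rows": [
    [[0,0,0.3,0,0,0,20],[0,0,0.7,0,0,0,20],[0,0,1.1,0,0,0,20],[0,0,1.4,0,0,0,20],[0,0,1.65,0,0,0,20],[0,0,1.8,0,0,0,20],[0,0,1.88,0,0,0,20],[0,0,1.93,0,0,0,20],[0,0,1.95,0,0,0,20],[0,0,1.95,0,0,0,20]]
  ]
}}

```text
time_s: 8.15
eef_pos: [462.9, 188.0, 42.3]
tool_rot: [[0.025, 1.0, -0.001], [1.0, -0.025, 0.0], [0.0, -0.001, -1.0]]
ft_force: [1.0, 0.5, -2.2]
opening: 0.279
grasp_force: 59.9
```

Emit:
{"api": "play_rows", "payload": {
  "rows": [
    [[0,0,0.03,0,0,0,20],[0,0,0.06,0,0,0,20],[0,0,0.09,0,0,0,20],[0,0,0.09,0,0,0,20]]
  ]
}}

```text
time_s: 8.48
eef_pos: [462.8, 188.0, 40.0]
tool_rot: [[0.025, 1.0, -0.001], [1.0, -0.025, 0.0], [0.0, -0.001, -1.0]]
ft_force: [0.6, -0.2, -2.4]
opening: 0.285
grasp_force: 59.9
```

Emit:
{"api": "play_rows", "payload": {
  "rows": [
    [[0,0,0.03,0,0,0,20],[0,0,0.05,0,0,0,20],[0,0,0.05,0,0,0,20]]
  ]
}}

```text
time_s: 8.73
eef_pos: [463.2, 188.0, 39.3]
tool_rot: [[0.025, 1.0, 0.0], [1.0, -0.025, 0.0], [0.0, 0.0, -1.0]]
ft_force: [-0.9, 0.3, 3.4]
opening: 0.287
grasp_force: 60.6
```

```bash
python3 - <<'E'
from h import *
s=r.state();print(s['eef_pos'],s['ft_force'],s['moment'])
C=cam('side');f=grab_frame('side');cv2.imwrite('pics/s5.png',f)
g=grab_frame('wrist');cv2.imwrite('pics/w6.png',g)
u,v=proj(C,(462,187,60)).astype(int);print(u,v)
a=cv2.resize(f[v-50:v+50,u-65:u+65],None,fx=4,fy=4,interpolation=cv2.INTER_CUBIC)
cv2.imwrite('pics/s5c.png',a)
E
```

```text
[463.162 188.037  39.333] [-0.943  0.287  3.447] [-0.158  0.179  0.13 ]
312 332
```

Emit:
{"api": "play_rows", "payload": {
  "rows": [
    [[0,0,0,0,0,0,30],[0,0,0,0,0,0,38],[0,0,0,0,0,0,45],[0,0,0,0,0,0,50],[0,0,0,0,0,0,50],[0,0,0,0,0,0,50]]
  ]
}}

```text
time_s: 9.33
eef_pos: [462.5, 187.9, 38.5]
tool_rot: [[0.025, 1.0, -0.001], [1.0, -0.025, 0.0], [0.0, -0.001, -1.0]]
ft_force: [-1.1, -0.5, -1.1]
opening: 0.584
grasp_force: 0.0
```

Emit:
{"api": "play_rows", "payload": {
  "rows": [
    [[0,0,-0.5,0,0,0,50],[0,0,-1.2,0,0,0,50],[0,0,-2.2,0,0,0,50],[0,0,-3.4,0,0,0,50],[0,0,-4.6,0,0,0,50],[0,0,-5.8,0,0,0,50],[0,0,-6.4,0,0,0,50],[0,0,-6.4,0,0,0,50],[0,0,-6.4,0,0,0,50]]
  ]
}}

```text
time_s: 10.08
eef_pos: [463.6, 188.1, 199.3]
tool_rot: [[0.025, 1.0, 0.001], [1.0, -0.025, 0.001], [0.001, 0.001, -1.0]]
ft_force: [-0.5, 0.0, -0.5]
opening: 0.588
grasp_force: 0.0
```

```bash
python3 - <<'E'
from h import *
s=r.state();p,R0=s['eef_pos'],s['tool_rot'];print(p,s['opening'],s['ft_force'],s['q'])
f=grab_frame('wrist');cv2.imwrite('pics/w7.png',f);np.savez('w7',p=p,R=R0)
C=cam('wrist',p,R0)
for X in [(462.4,186.3+30,68),(462.4,186.3-30,68),(462.4,186.3+52,60),(462.4,186.3-52,60),(475.4,186.3,55),(449.4,186.3,55)]: print(X,proj(C,X))
# gauge pre-grasp
rel((428,-40,240),tool(174))
E
```

```text
[463.586 188.113 199.264] 0.5875604242840615 [-0.545  0.027 -0.485] [ 0.258  0.237 -0.197  1.135  0.001  1.854]
(462.4, 216.3, 68) [313.378 193.996]
(462.4, 156.3, 68) [315.394 265.683]
(462.4, 238.3, 60) [312.654 164.324]
(462.4, 134.3, 60) [316.06 285.84]
(475.4, 186.3, 55) [329.928 226.329]
(449.4, 186.3, 55) [299.012 227.106]
rel [-9.15 -1.16 -1.68] [ -0.01  -0.01 -14.24] t 10.1333
```

View pics/w7.png

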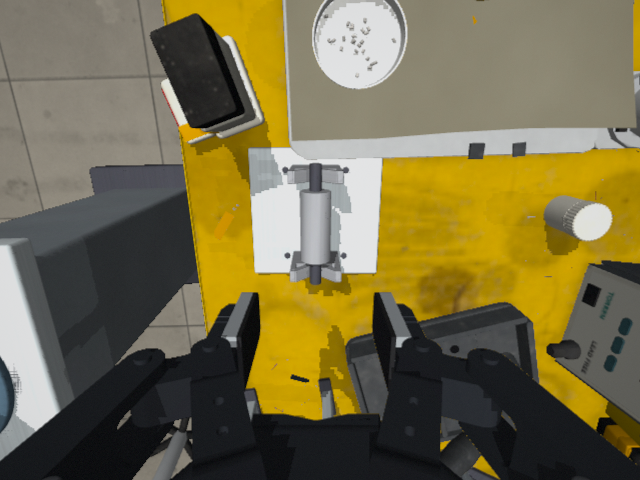

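```bash
python3 - <<'E'
from h import *
rel((428,-40,265),tool(187.5))
E
```

```text
rel [-9.15 -1.16 -2.68] [ -0.01  -0.01 -16.49] t 10.1333
```

Emit:
{"api": "play_rows", "payload": {
  "rows": [
    [[-0.5,0,-1,0,0,-1,50],[-1.2,-0.1,-1.8,0,0,-2.1,50],[-2,-0.2,-2.4,0,0,-3.2,50],[-3,-0.4,-2.68,0,0,-4.3,50],[-4,-0.5,-2.68,0,0,-5.4,50],[-5,-0.6,-2.68,0,0,-6.5,50],[-6,-0.7,-2.68,0,0,-7.6,50],[-7,-0.8,-2.68,0,0,-8.7,50],[-8,-1,-2.68,0,0,-9.8,50],[-8.7,-1.1,-2.68,0,0,-10.9,50],[-9.15,-1.16,-2.68,0,0,-12,50],[-9.15,-1.16,-2.68,0,0,-13.1,50]]
  ]
}}

```text
time_s: 11.13
eef_pos: [426.7, -41.8, 263.5]
tool_rot: [[-0.976, 0.22, -0.005], [0.22, 0.976, 0.0], [0.005, -0.001, -1.0]]
ft_force: [-0.0, -0.9, -0.1]
opening: 0.59
grasp_force: 0.0
```

Emit:
{"api": "play_rows", "payload": {
  "rows": [
    [[0,0,0,0,0,-1.1,50],[0,0,0,0,0,-2.2,50],[0,0,0,0,0,-3.3,50],[0,0,0,0,0,-3.39,50],[0,0,0,0,0,-3.39,50],[0,0,0,0,0,-3.39,50]]
  ]
}}

```text
time_s: 11.63
eef_pos: [427.6, -39.9, 264.6]
tool_rot: [[-0.992, -0.128, -0.003], [-0.128, 0.992, 0.001], [0.003, 0.001, -1.0]]
ft_force: [-1.2, 0.3, -0.6]
opening: 0.585
grasp_force: 0.0
```

```bash
python3 - <<'E'
from h import *
s=r.state();p,R0=s['eef_pos'],s['tool_rot'];print(p,s['opening'],s['q']);print(R0)
f=grab_frame('wrist');cv2.imwrite('pics/w8.png',f);np.savez('w8',p=p,R=R0)
C=cam('wrist',p,R0);a=np.radians(7.5)
print('pred',proj(C,(428,-40,168)))
m=((f.max(2)<70)).astype(np.uint8)
n,l,st,ce=cv2.connectedComponentsWithStats(m)
for i in range(1,n):
    if st[i,4]>150:
        c=np.argwhere(l==i)[:,::-1].astype(np.float32);print(st[i],ce[i],cv2.minAreaRect(c))
E
```

```text
[427.566 -39.89  264.589] 0.5851384257724649 [-0.241  0.077 -0.221  1.277  0.    -0.37 ]
[[-0.992 -0.128 -0.003]
 [-0.128  0.992  0.001]
 [ 0.003  0.001 -1.   ]]
pred [315.601 242.901]
[ 52   0  36  56 825] [67.073 30.611] ((65.79935455322266, 27.88216781616211), (62.17096710205078, 21.787771224975586), 61.3895378112793)
[ 278    0  148   74 7181] [340.867  28.061] ((351.5, 36.5), (73.0, 147.0), 90.0)
[ 592  195   37   40 1094] [609.846 214.151] ((609.7059326171875, 214.676513671875), (40.98851776123047, 31.044557571411133), 14.03624439239502)
[    0   196   640   284 67226] [311.626 403.628] ((319.5, 337.5), (283.0, 639.0), 90.0)
[631 206   9  35 241] [635.896 223.432] ((635.0, 223.0), (34.0, 8.0), 90.0)
[459 232  30  49 652] [471.535 253.986] ((472.6170654296875, 256.03680419921875), (22.732309341430664, 43.69291305541992), 17.447187423706055)
[533 243  34  23 345] [547.551 253.284] ((548.9000244140625, 255.70001220703125), (32.64659118652344, 14.758047103881836), 26.56505012512207)
[490 253  11  22 169] [495.26 263.13] ((495.0, 263.5), (21.0, 10.0), 90.0)
[ 72 299  23  23 161] [ 83.584 308.925] ((82.24999237060547, 311.2500305175781), (7.77817440032959, 28.284271240234375), 45.0)
[622 338  18  54 615] [633.076 366.584] ((630.5, 364.5), (53.0, 17.0), 90.0)
[  0 345  53  38 526] [ 21.795 354.386] ((26.25296401977539, 354.61004638671875), (54.50981140136719, 34.26136779785156), 32.96940612792969)
[  0 368  31  30 197] [ 12.482 383.447] ((13.778682708740234, 381.5631408691406), (6.743162155151367, 40.992332458496094), 49.63546371459961)
```

```bash
python3 - <<'E'
from h import *
f=cv2.imread('pics/w8.png');d=np.load('w8.npz');C=cam('wrist',d['p'],d['R'])
g=f.max(2)
for v in range(192,300,6): print(v,' '.join('%3d'%x for x in g[v,280:356:2]))
E
```

```text
192 210 209 209 208 209 209 210 211 209 209 209 155 222 227 227 228 228 228 228 227 227 228 227 228 228 200 202 204 210 213 214 212 209 209 208 207 206 208
198 208 206 145 145 145 146 146 166 210 212 212 143  83  56  58  58  59  58  59  56  57  55  55  55 203 199 204 205 213 215 214 212 210 207 206 206 206 207
204 143 143 143 145 145 145 144 145 192 212 145  21  11  15  15  16  11  14  14  10  14  13  12  14   9  48 186 212 216 215 214  75 120 211 212 211 213 212
210 210 196 197 145 145 196 199 208 213 158  27  13  15  15  13  16  15  17  21  17  17  18  19  19  20  17  78 207 215 136  33  33 176 211 211 211 210 210
216 145 211 212 213 214 213 211 210 210 161  18  28  31  29  33  33  31  29  32  31  32  32  33  35  33  31  41 148  35  35 157 213 212 211 211 210 212 212
222 192 212 210 209 209 210 209 209 210 170  18  26  30  31  33  33  31  30  32  31  32  31  31  35  34  28  40 214 213 213 212 212 210 208 208 210 213 212
228 204 208 205 203 206 208 209 209 203 181  19  27  30  31  32  33  32  31  34  32  31  34  34  33  35  28  38 205 205 212 209 207 199 202 209 211 213 215
234 142 
[... 1007 characters left out ...]
  52  52  57  56  55  74  34  36  36  35  36  37  35  35  37  35  36  37  47
276  38  37  37  37  40  43  49  49  40  39  39  48  60  64  68  71  74  76  78  77  76  76  77  76  77  77  78  77  77  79  79  76  74  77  75  78  78  78
282  77  77  74  71  72  79  70  73  76  78  80  79  81  80  83  84  82  81  78  79  79  79  77  80  77  78  77  79  79  83  82  81  79  79  80  84  85  83
288  81  81  80  80  82  82  81  77  78  77  76  78  78  78  78  77  76  76  78  76  77  80  81  79  79  82  84  87  84  82  83  80  80  81  82  82  86  87
294  86  83  80  80  78  80  81  80  81  80  78  78  75  76  78  77  76  76  75  76  76  76  77  85  85  78  80  81  79  79  82  79  78  76  79  79  80  82
```

```bash
python3 - <<'E'
from h import *
d=np.load('w8.npz');C=cam('wrist',d['p'],d['R']);X=cast(C,(316.8,213),168)
x=d['R'][:,0];c=X-23*x;c[2]=168;print(X,c)
R=tool(187.3)
rel((c[0],c[1],175),R);rel((c[0],c[1],138),R)
E
```

```text
[406.321 -41.946 168.   ] [429.131 -38.997 168.   ]
rel [-0.07  0.03  3.59] [ 0.01 -0.02  0.02] t 11.6833
rel [-0.07  0.02  5.07] [ 0.01 -0.02  0.02] t 11.6833
```

Emit:
{"api": "play_rows", "payload": {
  "rows": [
    [[-0.07,0.02,0.9,0,0,0,50],[-0.07,0.02,1.9,0,0,0,50],[-0.07,0.02,2.9,0,0,0,50],[-0.07,0.02,3.7,0,0,0,50],[-0.07,0.02,4.3,0,0,0,50],[-0.07,0.02,4.8,0,0,0,50],[-0.07,0.02,5.07,0,0,0,50],[-0.07,0.02,5.07,0,0,0,50],[-0.07,0.02,5.07,0,0,0,50]]
  ]
}}

```text
time_s: 12.43
eef_pos: [429.6, -39.3, 138.9]
tool_rot: [[-0.992, -0.13, -0.001], [-0.13, 0.992, 0.0], [0.001, 0.001, -1.0]]
ft_force: [1.0, -0.3, 0.1]
opening: 0.587
grasp_force: 0.0
```

Emit:
{"api": "play_rows", "payload": {
  "rows": [
    [[0,0,0,0,0,0,35],[0,0,0,0,0,0,30],[0,0,0,0,0,0,26],[0,0,0,0,0,0,20],[0,0,0,0,0,0,16],[0,0,0,0,0,0,16],[0,0,0,0,0,0,16]]
  ]
}}

```text
time_s: 13.02
eef_pos: [430.7, -39.4, 139.8]
tool_rot: [[-0.991, -0.13, 0.001], [-0.13, 0.991, 0.0], [-0.001, -0.0, -1.0]]
ft_force: [0.1, 1.5, 5.8]
opening: 0.269
grasp_force: 60.2
```

Emit:
{"api": "play_rows", "payload": {
  "rows": [
    [[0,0,-0.3,0,0,0,16],[0,0,-0.9,0,0,0,16],[0,0,-1.7,0,0,0,16],[0,0,-2.6,0,0,0,16],[0,0,-3.5,0,0,0,16],[0,0,-4.2,0,0,0,16],[0,0,-4.5,0,0,0,16],[0,0,-4.5,0,0,0,16]]
  ]
}}

```text
time_s: 13.68
eef_pos: [430.3, -39.5, 252.5]
tool_rot: [[-0.991, -0.13, 0.001], [-0.13, 0.991, -0.0], [-0.001, -0.0, -1.0]]
ft_force: [0.8, -0.4, -6.1]
opening: 0.274
grasp_force: 59.5
```

```bash
python3 - <<'E'
from h import *
s=r.state();print(s['eef_pos'],s['ft_force'],s['grasp_force'],s['moment'])
rel((464.5,187,255),tool(178.7))
E
```

```text
[430.327 -39.509 252.476] [ 0.82  -0.351 -6.081] 59.515578746795654 [-0.052 -0.088 -0.   ]
rel [-2.54  8.8  -0.1 ] [-0.    0.01  1.47] t 13.6833
```

Emit:
{"api": "play_rows", "payload": {
  "rows": [
    [[-0.2,0.5,-0.1,0,0,0.1,16],[-0.4,1.3,-0.1,0,0,0.3,16],[-0.7,2.3,-0.1,0,0,0.5,16],[-1,3.4,-0.1,0,0,0.7,16],[-1.3,4.5,-0.1,0,0,0.9,16],[-1.6,5.6,-0.1,0,0,1.1,16],[-2,6.7,-0.1,0,0,1.3,16],[-2.3,7.7,-0.1,0,0,1.47,16],[-2.5,8.4,-0.1,0,0,1.47,16],[-2.54,8.7,-0.1,0,0,1.47,16],[-2.54,8.8,-0.1,0,0,1.47,16],[-2.54,8.8,-0.1,0,0,1.47,16]]
  ]
}}

```text
time_s: 14.68
eef_pos: [463.0, 186.8, 252.5]
tool_rot: [[-1.0, 0.022, -0.004], [0.022, 1.0, -0.001], [0.004, -0.001, -1.0]]
ft_force: [0.1, -0.8, -5.4]
opening: 0.267
grasp_force: 60.0
```

Emit:
{"api": "play_rows", "payload": {
  "rows": [
    [[0,0,0,0,0,0,16],[0,0,0,0,0,0,16]]
  ]
}}

```text
time_s: 14.85
eef_pos: [463.8, 185.9, 253.6]
tool_rot: [[-1.0, 0.024, -0.002], [0.024, 1.0, -0.0], [0.002, -0.0, -1.0]]
ft_force: [0.6, 0.2, -4.9]
opening: 0.271
grasp_force: 60.0
```

```bash
python3 - <<'E'
from h import *
s=r.state();p,R0=np.array(s['eef_pos']),np.array(s['tool_rot']);print(p,R0[:,0],s['ft_force'])
for n in ('side','top','wrist'):
    f=grab_frame(n);cv2.imwrite(f'pics/{n}9.png',f)
np.savez('w9',p=p,R=R0)
# gauge beam in side view: bright horizontal band; predict beam end points for gauge centred on tcp
C=cam('side');z0=p[2]-139.8
for dx in (-52,52):
  for dy in (-12,12):
    print(dx,dy,proj(C,p+dx*R0[:,0]+dy*R0[:,1]+[0,0,92-139.8]),proj(C,p+dx*R0[:,0]+dy*R0[:,1]+[0,0,-139.8]))
rel((464.5,187,175),tool(178.7))
E
```

```text
[463.759 185.918 253.592] [-1.     0.024  0.002] [ 0.644  0.197 -4.942]
-52 -12 [291.05  254.684] [291.1   295.967]
-52 12 [283.744 261.399] [284.124 303.058]
52 -12 [343.578 272.825] [341.203 314.95 ]
52 12 [336.899 280.157] [334.797 322.659]
rel [-0.02  0.03  3.16] [ 0.   -0.01 -0.02] t 15.0
```

```bash
python3 - <<'E'
from h import *
d=np.load('w9.npz');p,R0=d['p'],d['R'];C=cam('side');f=cv2.imread('pics/side9.png')
for dy in (0,8):
  for z in (84,60):
    print(dy,z);print([(dx,int(f[tuple(np.round(proj(C,p+dx*R0[:,0]+dy*R0[:,1]+[0,0,z-139.8])).astype(int)[::-1])].min())) for dx in range(-66,67,3)])
E
```

```text
0 84
[(-66, 48), (-63, 41), (-60, 38), (-57, 75), (-54, 130), (-51, 211), (-48, 214), (-45, 217), (-42, 215), (-39, 214), (-36, 216), (-33, 215), (-30, 219), (-27, 216), (-24, 221), (-21, 208), (-18, 212), (-15, 178), (-12, 191), (-9, 184), (-6, 198), (-3, 189), (0, 202), (3, 165), (6, 180), (9, 176), (12, 208), (15, 214), (18, 215), (21, 215), (24, 212), (27, 218), (30, 212), (33, 214), (36, 214), (39, 218), (42, 214), (45, 212), (48, 200), (51, 152), (54, 122), (57, 81), (60, 33), (63, 23), (66, 20)]
0 60
[(-66, 70), (-63, 78), (-60, 76), (-57, 71), (-54, 118), (-51, 145), (-48, 158), (-45, 155), (-42, 139), (-39, 110), (-36, 110), (-33, 101), (-30, 80), (-27, 72), (-24, 63), (-21, 37), (-18, 47), (-15, 57), (-12, 71), (-9, 73), (-6, 70), (-3, 72), (0, 103), (3, 120), (6, 85), (9, 82), (12, 71), (15, 67), (18, 70), (21, 72), (24, 72), (27, 73), (30, 72), (33, 79), (36, 105), (39, 159), (42, 161), (45, 159), (48, 139), (51, 120), (54, 95), (57, 62), (60, 21), (63, 21), (66, 14)]
8 84
[(-66, 64), (-63, 49), (-60, 42), (-57, 45), (-54, 61), (-51, 115), (-48, 181), (-45, 186), (-42, 18
[... 192 characters left out ...]
73), (12, 183), (15, 179), (18, 185), (21, 179), (24, 168), (27, 177), (30, 172), (33, 179), (36, 168), (39, 181), (42, 176), (45, 180), (48, 173), (51, 163), (54, 130), (57, 113), (60, 68), (63, 23), (66, 20)]
8 60
[(-66, 59), (-63, 67), (-60, 69), (-57, 71), (-54, 71), (-51, 85), (-48, 115), (-45, 147), (-42, 155), (-39, 154), (-36, 123), (-33, 120), (-30, 113), (-27, 101), (-24, 71), (-21, 54), (-18, 42), (-15, 47), (-12, 72), (-9, 70), (-6, 72), (-3, 72), (0, 75), (3, 103), (6, 125), (9, 120), (12, 141), (15, 124), (18, 79), (21, 72), (24, 76), (27, 70), (30, 70), (33, 69), (36, 73), (39, 78), (42, 133), (45, 163), (48, 162), (51, 131), (54, 123), (57, 113), (60, 86), (63, 25), (66, 13)]
```

Emit:
{"api": "play_rows", "payload": {
  "rows": [
    [[0,0,0.3,0,0,0,16],[0,0,0.8,0,0,0,16],[0,0,1.4,0,0,0,16],[0,0,2,0,0,0,16],[0,0,2.5,0,0,0,16],[0,0,2.9,0,0,0,16],[0,0,3.1,0,0,0,16],[0,0,3.16,0,0,0,16],[0,0,3.16,0,0,0,16],[0,0,3.16,0,0,0,16]]
  ]
}}

```text
time_s: 15.83
eef_pos: [464.5, 187.2, 175.5]
tool_rot: [[-1.0, 0.023, 0.0], [0.023, 1.0, 0.001], [-0.0, 0.001, -1.0]]
ft_force: [0.5, -0.6, -5.0]
opening: 0.271
grasp_force: 59.8
```

```bash
python3 - <<'E'
from h import *
s=r.state();print(s['eef_pos'],s['ft_force'],s['grasp_force'],s['moment'])
rel((464,187,154),tool(178.7))
E
```

```text
[464.525 187.183 175.534] [ 0.479 -0.601 -5.035] 59.810423254966736 [ 0.015 -0.074 -0.001]
rel [ 0.02 -0.01  0.86] [ 0.01  0.   -0.  ] t 15.8333
```

Emit:
{"api": "play_rows", "payload": {
  "rows": [
    [[0,0,0.1,0,0,0,16],[0,0,0.2,0,0,0,16],[0,0,0.3,0,0,0,16],[0,0,0.4,0,0,0,16],[0,0,0.5,0,0,0,16],[0,0,0.6,0,0,0,16],[0,0,0.7,0,0,0,16],[0,0,0.78,0,0,0,16],[0,0,0.84,0,0,0,16],[0,0,0.86,0,0,0,16],[0,0,0.86,0,0,0,16],[0,0,0.86,0,0,0,16]]
  ]
}}

```text
time_s: 16.83
eef_pos: [464.0, 187.2, 153.5]
tool_rot: [[-1.0, 0.023, -0.001], [0.023, 1.0, 0.0], [0.001, 0.0, -1.0]]
ft_force: [0.3, 0.1, -4.1]
opening: 0.269
grasp_force: 60.0
```

Emit:
{"api": "play_rows", "payload": {
  "rows": [
    [[0,0,0.03,0,0,0,16],[0,0,0.06,0,0,0,16],[0,0,0.09,0,0,0,16],[0,0,0.11,0,0,0,16],[0,0,0.11,0,0,0,16]]
  ]
}}

```text
time_s: 17.25
eef_pos: [464.0, 187.1, 150.6]
tool_rot: [[-1.0, 0.023, -0.001], [0.023, 1.0, 0.0], [0.001, 0.0, -1.0]]
ft_force: [-0.5, 0.1, -2.9]
opening: 0.267
grasp_force: 60.1
```

Emit:
{"api": "play_rows", "payload": {
  "rows": [
    [[0,0,0.02,0,0,0,16],[0,0,0.04,0,0,0,16],[0,0,0.04,0,0,0,16]]
  ]
}}

```text
time_s: 17.5
eef_pos: [464.0, 187.2, 149.9]
tool_rot: [[-1.0, 0.023, -0.001], [0.023, 1.0, 0.0], [0.001, 0.0, -1.0]]
ft_force: [-1.3, -0.8, -0.8]
opening: 0.274
grasp_force: 60.5
```

Emit:
{"api": "play_rows", "payload": {
  "rows": [
    [[0,0,0.02,0,0,0,16],[0,0,0.02,0,0,0,16]]
  ]
}}

```text
time_s: 17.67
eef_pos: [464.1, 187.2, 149.9]
tool_rot: [[-1.0, 0.023, -0.0], [0.023, 1.0, 0.001], [0.0, 0.001, -1.0]]
ft_force: [-2.4, -1.4, 4.0]
opening: 0.269
grasp_force: 61.2
```

Seated on the plate. Release.

Emit:
{"api": "play_rows", "payload": {
  "rows": [
    [[0,0,0,0,0,0,26],[0,0,0,0,0,0,30],[0,0,0,0,0,0,36],[0,0,0,0,0,0,42],[0,0,0,0,0,0,48],[0,0,0,0,0,0,50],[0,0,0,0,0,0,50],[0,0,0,0,0,0,50]]
  ]
}}

```text
time_s: 18.33
eef_pos: [464.0, 187.1, 149.1]
tool_rot: [[-1.0, 0.023, -0.001], [0.023, 1.0, 0.0], [0.001, 0.0, -1.0]]
ft_force: [-0.6, 0.2, -0.1]
opening: 0.588
grasp_force: 0.0
```

Emit:
{"api": "play_rows", "payload": {
  "rows": [
    [[0,0,-0.3,0,0,0,50],[0,0,-0.8,0,0,0,50],[0,0,-1.5,0,0,0,50],[0,0,-2.3,0,0,0,50],[0,0,-3.2,0,0,0,50],[0,0,-4.2,0,0,0,50],[0,0,-5,0,0,0,50],[0,0,-5.2,0,0,0,50],[0,0,-5.2,0,0,0,50],[0,0,-5.2,0,0,0,50]]
  ]
}}

```text
time_s: 19.17
eef_pos: [464.1, 187.1, 278.8]
tool_rot: [[-1.0, 0.023, -0.001], [0.023, 1.0, 0.0], [0.001, 0.0, -1.0]]
ft_force: [0.0, -0.7, -0.4]
opening: 0.587
grasp_force: 0.0
```

```bash
python3 - <<'E'
from h import *
s=r.state();p=s['eef_pos'];print(p,s['opening'],s['ft_force'],s['time_s'])
fs=grab_frame('side');cv2.imwrite('pics/side10.png',fs);ft=grab_frame('top');cv2.imwrite('pics/top10.png',ft)
C=cam('side');c=np.array([463,187,10.]);R=tool(178.7)
for z in (84,60,30):
    print(z,[(dx,int(fs[tuple(np.round(proj(C,c+dx*R[:,0]+8*R[:,1]+[0,0,z])).astype(int)[::-1])].min())) for dx in range(-60,61,3)])
# black block on top, in the side view (predicted centre and mask)
u,v=np.round(proj(C,c+[0,0,150])).astype(int);m=(fs.max(2)<60).astype(np.uint8)
n,l,st,ce=cv2.connectedComponentsWithStats(m);print('block',(u,v),[ (st[i],ce[i]) for i in range(1,n) if abs(ce[i][0]-u)<25 and abs(ce[i][1]-v)<25 and st[i,4]>30])
# leg vertical lines: bright centre col at heights
for dx in (-44,44):
    print(dx,[proj(C,c+dx*R[:,0]+8*R[:,1]+[0,0,z]) for z in (15,70)])
E
```

```text
[464.086 187.057 278.797] 0.5873326136591637 [ 0.012 -0.695 -0.367] 19.1667
84 [(-60, 29), (-57, 36), (-54, 68), (-51, 176), (-48, 181), (-45, 200), (-42, 186), (-39, 194), (-36, 189), (-33, 199), (-30, 192), (-27, 200), (-24, 197), (-21, 203), (-18, 189), (-15, 185), (-12, 192), (-9, 187), (-6, 197), (-3, 193), (0, 198), (3, 183), (6, 181), (9, 187), (12, 183), (15, 193), (18, 190), (21, 196), (24, 189), (27, 176), (30, 193), (33, 181), (36, 196), (39, 183), (42, 178), (45, 187), (48, 174), (51, 159), (54, 122), (57, 100), (60, 46)]
60 [(-60, 27), (-57, 31), (-54, 43), (-51, 87), (-48, 137), (-45, 161), (-42, 155), (-39, 145), (-36, 121), (-33, 123), (-30, 126), (-27, 119), (-24, 135), (-21, 139), (-18, 143), (-15, 142), (-12, 138), (-9, 122), (-6, 119), (-3, 133), (0, 141), (3, 141), (6, 139), (9, 133), (12, 143), (15, 139), (18, 121), (21, 84), (24, 81), (27, 80), (30, 84), (33, 79), (36, 88), (39, 141), (42, 157), (45, 161), (48, 161), (51, 125), (54, 126), (57, 130), (60, 137)]
30 [(-60, 16), (-57, 26), (-54, 36), (-51, 84), (-48, 132), (-45, 164), (-42, 158), (-39, 143), (-36, 126), (-33, 122), (-30, 122), (-27, 109), (-24, 98), (-21, 133), (-18, 139), (-15, 128), (-12, 128), (-9, 137), (-6, 138), (-3, 143), (0, 120), (3, 105), (6, 111), (9, 137), (12, 137), (15, 187), (18, 204), (21, 217), (24, 213), (27, 217), (30, 219), (33, 216), (36, 205), (39, 186), (42, 166), (45, 161), (48, 157), (51, 130), (54, 125), (57, 107), (60, 88)]
block (np.int64(313), np.int64(289)) [(array([300, 256,  29,  49, 662], dtype=int32), array([313.533, 285.134]))]
-44 [array([289.221, 340.571]), array([289.143, 318.141])]
44 [array([330.257, 357.622]), array([331.303, 334.897])]
```

```bash
python3 -c "
from plant import ticket
print(ticket.hand_in())"
```

```text
the job is handed in; nothing more can be done
None
```

The job is handed in: by my measurements the thickest roller is cradled in both saddles and the gauge stands upright over its middle with both feet on the plate, but the hand-in returned no verdict and I could not read the gauge joint itself.

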